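# Lay the pouch carton flat against the stop rail

### The job

Push over the standing carton with the blue label so that it lies flat with its blue-labelled face up, then push it along the table until its leading edge lies flush against the steel stop rail. Only push it with the fingers: do not pick it up. Leave the yellow-labelled carton standing and the tub, bottle and label roll where they are.

Things in the scene. Friction and masses are not known exactly. Their poses are not given: they have to be found in the camera images.
- blue_carton: Closed rigid brown carton, 50 thick (own x) x 120 wide (own y) x 140 mm high (own z), about 0.35 kg, loose; stands on its 50 x 120 mm side. Origin: centre of that underside. The blue label, 75 mm wide, is on the upper part of the -x face (roughly towards the robot) and folded over the top. Lying blue face up: own x points down, own z roughly to the rail, origin mid near side, 25 mm high.
- blue_carton_center (a point): Centre of the blue-labelled carton: 70 mm above the table when it stands, 25 mm when it lies flat. Pushed near the top of its labelled face in own +x, the carton tips about its far lower edge, falls by itself once leaned about 20 deg and lies blue face up. Lying, it slides when pushed low down with 1 to 3 N (friction on table, rail and fingers about 0.45).
- corner_a (a point): Middle of the blue carton's top side's +y end (own 0, 60, 140 mm): once the carton lies flat, one end of its 120 mm leading edge, at 25 mm height. Axes as the carton's.
- corner_b (a point): The same at the -y end (own 0, -60, 140 mm). Axes as the carton's.
- stop_rail: Straight fixed steel angle, 800 mm long (own y), 40 mm high, on the table beyond the cartons, square to robot x or turned a little. Origin: at table height, mid-length, on the upright face that looks to the robot; own x points away from the robot, square to that face (the face is x = 0; the leg is 6 mm thick, a 4 mm high foot runs to 45 mm behind the face).
- yellow_carton: A carton of the same size and weight with a yellow label instead of a blue one, loose, standing beside the blue one (on either side); stays as it is. Origin: centre of the underside; axes as the blue one's.
- tub: Loose lidded round clear tub, 72 mm diameter, 75 mm high, with a blue band; stays. Origin: centre of the underside.
- bottle: Loose white spray-refill bottle with red cap, 60 mm diameter, 150 mm high; stays. Origin: centre of the underside.
- label_roll: Loose roll of white labels, a ring lying flat, 56 mm outer and 24 mm inner diameter, 35 mm high; stays. Origin: centre of the underside.

How it is judged:
By the outcome, as a careful person would: the job done as asked, in the order asked, and still so for the second after the job is handed in, with the robot touching nothing.
It also fails if it takes over 64 s, if anything falls off the work surface, if the arm or the gripper's body presses on something with over 40 N, if the wrist force passes 120 N, or if a joint passes its speed limit or range.

### The arm

A 7-joint arm with a two-finger parallel gripper is mounted at the origin on the work surface. World frame = base frame: x ahead of the robot, y to its left, z up, the work surface at z = 0. Lengths are in m, angles in rad, forces in N, time in s.
With the tool pointing down it reaches from about 0.35 to 0.9 m from the base axis. Payload 8.1 kg.
Tool frame: the origin (TCP) lies midway between the tips of the shut fingers; the grasp point (between the pads) lies arm.grasp_offset behind it (arm.grasp_offset is the distance from the TCP to the grasp point, in m); z points along the fingers, y is the line along which they close (so a half turn about z gives the same grasp; the last joint's range is limited). The gripper opens to 92 mm and grips with 3 to 60 N. Pads are 19 mm wide; open, the fingers measure 130 mm over their backs; the gripper's body (75 mm by 190 mm) begins 47 mm behind the grasp point.
Start: joints at [-1.382, 0.434, 0.025, 1.573, -0.012, 1.134, -0.075], TCP at [0.18, 0.599, 0.187] pointing down, gripper open.
Joint ranges: [-2.62, 2.62], [-0.44, 2.09], [-1.27, 1.32], [0.08, 2.57], [-1.32, 4.46], [0.12, 2], [-2.74, 2.74]. Speed limits (rad/s): [2.22, 2.22, 3.01, 3.01, 3.14, 3.14, 3.14].

### API

Orientations are given as a rotation vector (axis times angle).
In Python, from cell import observe, imaging, arm gives the robot as it stands.
- The arm moves only by the tool apply_moves, never from a script. Its argument "commands" is a list of rows, each a list of 5 numbers: the opening in per cent of the stroke, from 0 (shut) to 100 (fully open), then the shift along the world's x, y, z in units of 0.06 m (1.0 is 0.06 m), then the turn about the world's z in units of 0.5 rad (1.0 is 0.5 rad). A call has 1 to 12 rows; each row shifts and turns the commanded pose from where the row before left it; what a row does not reach is not made up. A row lasts 1/8 s, in which the tool goes at most 62.5 mm and 10.7 degrees, less where a joint would pass 70% of its speed; a pose out of reach is approached as far as the arm can. A call with a number of a shift or a turn outside -1 to 1 is refused whole. A call with a gripper value outside its range is refused whole. The fingers move at their own pace and stop on an object; "newtons" is the grip in N (left out, the last holds). Time passes only in rows, so rows that do not move let the fingers close. It gives the time, the measured TCP pose, the force, the opening and the grip force at its end, in the units of the state.
- observe(): the state, without advancing time (a new reading comes with each control period).
- imaging.get_image(name): name is "scene" or "top" or "wrist"; returns (picture, depth): 420x560x3 uint8, red, green, blue; 420x560 float32, m along the optical axis (not along the pixel's ray), 0 where there is no reading.
- imaging.camera_params(name): a dict with "camera_matrix" (3x3 intrinsics, pixels), "dist" ([k1, k2, p1, p2, k3] as OpenCV has them; the pictures are not rectified), "origin" and "rotation" of the camera in the world; the wrist camera has in their place "tool_from_camera" (4x4, takes a point from camera to tool coordinates, whose origin is the TCP and whose axes are the flange's). Camera axes: x right, y up, looking along -z (the intrinsics and any distortion apply to the point x, -y, -z); pixel columns grow to the right and rows downward; lengths in m; the calibration is good to about 2 mm. A picture is of the moment at which its call begins: read the wrist's pose just before it. camera_params takes no time and is no camera call.
- arm.sign_off(): hands the job in; it is judged then, once.
The state is a dict: "clock": time; "joints": joint angles; "dq": joint speeds; "joint_efforts": joint torques, N m; "position": TCP position; "ee_rot": TCP orientation; "force": force on the tool from outside, world axes, zero at the start; "ft_torque": the same for the moment, N m; "width": opening from 0.0 (shut) to 1.0 (fully open); "gripper_force": force on a finger pad.
Only numpy, scipy, OpenCV 4.12 (cv2) and the standard library are available. Lean on these libraries where they do the work, as an engineer would, in place of code of your own. Each camera call takes 0.05 s, during which the arm holds its last target. There are 200 camera calls.

## Working session

There is one attempt and no reset: what is moved stays moved. The work goes in short steps, Python scripts to look and compute and a tool call to move; the robot and the scene stay as the last step left them, time stands still between calls to the robot, and variables do not carry over. Pictures are saved under pics/ and viewed, at most 10 in all, crops included, and the job is handed in when it is done.

Besides the shell and the picture viewer there is one more tool, called as a command line: name --pt "numbers of a row" for each row, then --argument value for the rest. apply_moves: Moves the arm, as the interface text tells. Its arguments: {"type":"object","properties":{"commands":{"type":"array"},"newtons":{"type":"number"}},"required":["commands"]}

```bash
mkdir -p pics; ls
python3 - <<'E'
from cell import observe, imaging, arm
import cv2,numpy as np
s=observe(); print(s['clock'],s['position'],s['ee_rot'],s['force'],s['width'],arm.grasp_offset)
for n in ('scene','top'):
    im,d=imaging.get_image(n); np.savez(f'pics/{n}0.npz',im=im,d=d)
    cv2.imwrite(f'pics/{n}0.png',im[:,:,::-1])
    p=imaging.camera_params(n); print(n,{k:np.round(v,4).tolist() for k,v in p.items()})
E
```

```text
pics
0.0 [0.17972317 0.59801336 0.18645422] [-4.56874264e-01 -3.10813540e+00  2.41788089e-03] [ 0.21568509 -0.19576553  0.77729775] 0.9995467374316472 0.0188
scene {'camera_matrix': [[405.1645, 0.0, 280.9181], [0.0, 405.1645, 207.5929], [0.0, 0.0, 1.0]], 'dist': [-0.0246, 0.0, 0.0, 0.0, 0.0], 'origin': [1.1736, -0.2635, 0.9496], 'rotation': [0.5676, 0.3565, 1.0741]}
top {'camera_matrix': [[405.6998, 0.0, 275.2262], [0.0, 405.6998, 207.6442], [0.0, 0.0, 1.0]], 'dist': [0.0205, 0.0, 0.0, 0.0, 0.0], 'origin': [0.4907, 0.0001, 1.0824], 'rotation': [0.0817, -0.0864, -1.5714]}
```

View pics/top0.png

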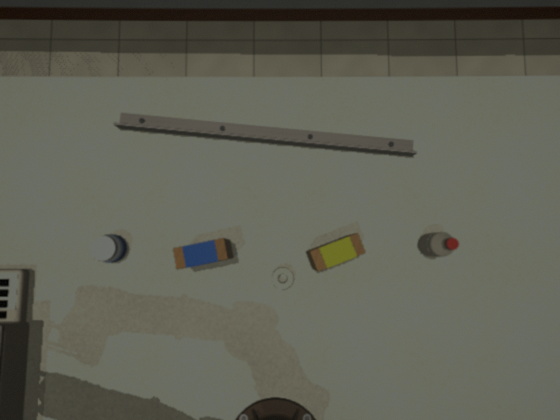

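View pics/scene0.png

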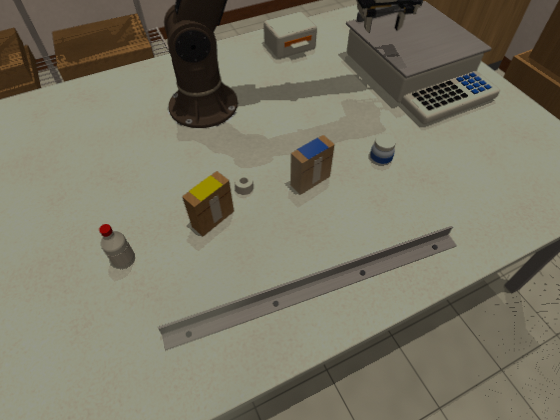

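The top view shows the blue carton at about (203,253) and the yellow one at (337,252). The tub is at (110,248), the roll at (283,278), and the rail's near face runs from (116,125) to (414,153). Next I turn these into positions.

```bash
cat > h.py <<'E'
import numpy as np, cv2
from scipy.spatial.transform import Rotation as R
from cell import observe, imaging, arm
def rays(n,uv):
    p=imaging.camera_params(n); uv=np.asarray(uv,float).reshape(-1,1,2)
    q=cv2.undistortPoints(uv,np.array(p['camera_matrix']),np.array(p['dist'])).reshape(-1,2)
    r=np.array(p['rotation']); M=R.from_rotvec(r).as_matrix() if r.ndim==1 else r
    return np.array(p['origin']), np.c_[q[:,0],-q[:,1],-np.ones(len(q))]@M.T
def plane(n,uv,z):
    o,d=rays(n,uv); return o+d*((z-o[2])/d[:,2])[:,None]
def cloud(n,d):
    v,u=np.mgrid[:d.shape[0],:d.shape[1]]
    o,r=rays(n,np.c_[u.ravel(),v.ravel()])
    P=o+r*d.reshape(-1,1); P[d.ravel()==0]=np.nan
    return P.reshape(*d.shape,3)
def rect(P):
    (c,s,a)=cv2.minAreaRect(P[:,:2].astype(np.float32)); return np.round(c,4),np.round(s,4),round(a,2),np.round(cv2.boxPoints((c,s,a)),4).tolist()
def inbox(P,x,y,z):
    return (P[...,0]>x[0])&(P[...,0]<x[1])&(P[...,1]>y[0])&(P[...,1]<y[1])&(P[...,2]>z[0])&(P[...,2]<z[1])
E
python3 - <<'E'
from h import *
f=np.load('pics/top0.npz'); im,d=f['im'],f['d']; P=cloud('top',d); hsv=cv2.cvtColor(im,cv2.COLOR_RGB2HSV)
print('table z',np.nanmedian(P[300:400,100:220,2]))
for n,(u,v) in dict(blue=(203,253),yel=(337,252),tub=(108,248),roll=(283,278),bot=(443,243)).items():
    w=P[v-35:v+35,u-40:u+40].reshape(-1,3)
    zt=np.nanpercentile(w[w[:,2]>.02][:,2],90); k=w[np.abs(w[:,2]-zt)<.012]
    print(n,'z',round(zt,4),len(k),rect(k))
    b=w[w[:,2]>.015]; print('   bbox',np.round(np.nanmin(b,0),3),np.round(np.nanmax(b,0),3))
# rail, top of upright from both views
for n,f in (('top',d),('scene',np.load('pics/scene0.npz')['d'])):
    Q=cloud(n,f); m=inbox(Q,(.6,.95),(-.5,.5),(.03,.05)); q=Q[m]
    l=cv2.fitLine(q[:,:2].astype(np.float32),cv2.DIST_HUBER,0,.01,.01).ravel(); print(n,len(q),l,np.degrees(np.arctan2(l[0],l[1])),np.median(q[:,2]),q[:,1].min(),q[:,1].max())
    nrm=np.array([abs(l[1]),-l[0]*np.sign(l[1])]); t=q[:,:2]@nrm; print('normal',nrm,'offset pct',np.percentile(t,[2,25,50,75,98]))
# scene view tops
Q=cloud('scene',np.load('pics/scene0.npz')['d'])
for n,(u,v) in dict(blue=(313,150),yel=(208,187)).items():
    w=Q[v-20:v+20,u-30:u+30].reshape(-1,3); k=w[np.abs(w[:,2]-.14)<.007]; print('scene',n,np.median(k[:,2]),rect(k))
E
```

```text
table z 0.0015591708447387775
blue z 0.1438 1148 (array([0.487 , 0.1702]), array([0.0505, 0.12  ]), 11.66, [[0.45010000467300415, 0.22380000352859497], [0.47440001368522644, 0.1062999963760376], [0.5238000154495239, 0.11649999767541885], [0.49959999322891235, 0.23399999737739563]])
   bbox [0.453 0.107 0.015] [0.523 0.233 0.147]
yel z 0.1437 1140 (array([ 0.4896, -0.1467]), array([0.0504, 0.1204]), 20.94, [[0.44449999928474426, -0.09950000047683716], [0.48750001192092896, -0.211899995803833], [0.534600019454956, -0.193900004029274], [0.49160000681877136, -0.08150000125169754]])
   bbox [ 0.446 -0.21   0.015] [ 0.534 -0.082  0.149]
tub z 0.0783 535 (array([0.5015, 0.4219]), array([0.0613, 0.0605]), 54.49, [[0.45910000801086426, 0.41449999809265137], [0.5083000063896179, 0.37940001487731934], [0.5439000129699707, 0.4293000102043152], [0.49470001459121704, 0.4643999934196472]])
   bbox [0.467 0.386 0.015] [0.537 0.453 0.081]
roll z 0.1422 220 (array([ 0.475 , -0.0967]), array([0.0279, 0.0551]), 89.75, [[0.4474000036716461, -0.11050000041723251], [0.5024999976158142, -0.11069999635219574
[... 729 characters left out ...]
 5.644049 0.038052255628280296 -0.37491380201559854 0.4222348599497117
normal [ 0.99515206 -0.09834801] offset pct [0.7801833  0.7831501  0.78522265 0.78618821 0.78765632]
scene blue 0.13935000699586086 (array([0.4873, 0.1682]), array([0.0545, 0.1218]), 11.93, [[0.4481000006198883, 0.22220000624656677], [0.4731999933719635, 0.10300000011920929], [0.5264999866485596, 0.11429999768733978], [0.5012999773025513, 0.23350000381469727]])
scene yel 0.13949438759738209 (array([ 0.4909, -0.1481]), array([0.0534, 0.1197]), 23.5, [[0.4426000118255615, -0.1039000004529953], [0.4902999997138977, -0.21369999647140503], [0.5393000245094299, -0.1923999935388565], [0.49160000681877136, -0.08259999752044678]])
```

apply_moves --pt "100 0 0 0.3 0" --pt "60 0.25 -0.5 0.3 0" --pt "60 0.32 -0.65 0 0.1" --pt "60 0.32 -0.65 0 0.1" --pt "60 0.34 -0.7 0 0.1" --pt "60 0.34 -0.7 0 0.1" --pt "60 0.34 -0.7 0 0.1" --pt "60 0.34 -0.7 0 0.1" --pt "60 0.34 -0.7 0 0.1" --pt "60 0.34 -0.7 0 0.1" --pt "60 0.34 -0.7 0 0.1" --pt "60 0.34 -0.7 0 0.1"

```text
clock: 1.6
position: [0.3967, 0.1531, 0.2232]
ee_rot: [0.329, -3.124, -0.0]
force: [-0.1, -0.1, 0.5]
width: 0.6
gripper_force: 0.0
```

apply_moves --pt "60 0 0 -0.8 0" --pt "60 0 0 -0.83 0" --pt "60 0.4 0.083 0 0" --pt "60 0.3 0.062 0 0" --pt "60 0.1 0.02 0 0" --pt "60 0.1 0.02 0 0" --pt "60 0.1 0.02 0 0" --pt "60 0.1 0.02 0 0"

```text
clock: 2.6
position: [0.4625, 0.1682, 0.1256]
ee_rot: [-0.327, 3.125, 0.0]
force: [-0.4, -0.8, -0.1]
width: 0.599
gripper_force: 0.0
```

Run:
```python
from h import *
im,d=imaging.get_image('scene'); cv2.imwrite('pics/s1.png',im[60:300,140:460,::-1])
```

```text
(no output)
```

View pics/s1.png

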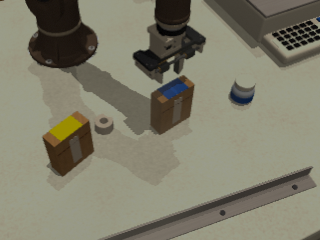

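The carton (crop about (172,105)) is still upright, with the fingers just behind its top edge and the neighbours undisturbed. I keep pushing.

apply_moves --pt "60 0.1 0.02 0 0" --pt "60 0.1 0.02 0 0" --pt "60 0.1 0.02 0 0" --pt "60 0.1 0.02 0 0" --pt "60 0.1 0.02 0 0" --pt "60 0.1 0.02 0 0" --pt "60 0.1 0.02 0 0" --pt "60 0.1 0.02 0 0" --pt "60 0.1 0.02 0 0" --pt "60 0 0 0 0" --pt "60 0 0 0 0" --pt "60 0 0 0 0"

```text
clock: 4.15
position: [0.5162, 0.1789, 0.1254]
ee_rot: [0.326, -3.124, -0.0]
force: [-1.2, 0.1, 0.7]
width: 0.599
gripper_force: 0.0
```

Run:
```python
from h import *
im,d=imaging.get_image('scene'); cv2.imwrite('pics/s2.png',im[60:300,140:460,::-1])
P=cloud('scene',d); k=P[inbox(P,(.45,.75),(.02,.33),(.04,.065))]; print(len(k),np.median(k[:,2]),rect(k))
```

```text
229 0.05248759335920883 (array([0.5099, 0.1637]), array([0.1281, 0.0466]), 79.34, [[0.47510001063346863, 0.10509999841451645], [0.5209000110626221, 0.09650000184774399], [0.5446000099182129, 0.2222999930381775], [0.49880000948905945, 0.23100000619888306]])
```

View pics/s2.png

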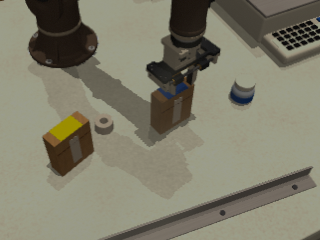

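The carton (crop (172,108)) is not down yet. It is leaning or has slid, and the fingers are at its top. I check its face tilt from depth.

Run:
```python
from h import *
s=observe(); print(s['position'],s['force'])
im,d=imaging.get_image('scene'); P=cloud('scene',d)
c,sn=np.cos(np.radians(11.8)),np.sin(np.radians(11.8))
q=P-np.array([.487,.1695,0]); X=q[...,0]*c+q[...,1]*sn; Y=-q[...,0]*sn+q[...,1]*c; Z=P[...,2]
for z in np.arange(.01,.17,.015):
    m=(abs(Z-z)<.007)&(abs(Y)<.055)&(X>-.1)&(X<.15)
    print(round(z,3),m.sum(),np.round(np.percentile(X[m],[2,50,98]),3) if m.sum() else '')
```

```text
[0.51622974 0.17887454 0.12546736] [1.03467435 0.40352338 0.89955577]
0.01 108 [-0.079  0.025  0.136]
0.025 78 [0.023 0.025 0.027]
0.04 75 [0.023 0.025 0.027]
0.055 90 [0.022 0.025 0.027]
0.07 88 [0.023 0.025 0.027]
0.085 93 [0.023 0.025 0.027]
0.1 89 [0.023 0.025 0.027]
0.115 91 [0.023 0.025 0.027]
0.13 104 [-0.001  0.024  0.027]
0.145 249 [-0.023  0.009  0.026]
0.16 6 [0.022 0.034 0.039]
```

Run:
```python
from h import *
im,d=imaging.get_image('scene'); P=cloud('scene',d)
cv2.imwrite('pics/s3.png',cv2.resize(im[80:210,270:390,::-1],None,fx=4.5,fy=4.5,interpolation=cv2.INTER_CUBIC))
im2,d2=imaging.get_image('wrist'); cv2.imwrite('pics/w3.png',im2[:,:,::-1])
m=inbox(P,(.3,.65),(.05,.3),(.148,.26))
k=P[m]; print(len(k)); 
for z in np.arange(.148,.26,.01):
    w=k[abs(k[:,2]-z)<.005]; print(round(z,3),len(w),np.round([w.min(0),w.max(0)],3).tolist() if len(w) else '')
```

```text
777
0.148 0 
0.158 0 
0.168 19 [[0.501, 0.14, 0.164], [0.536, 0.212, 0.173]]
0.178 44 [[0.502, 0.132, 0.173], [0.535, 0.22, 0.182]]
0.188 48 [[0.501, 0.131, 0.183], [0.537, 0.221, 0.193]]
0.198 36 [[0.507, 0.132, 0.193], [0.538, 0.221, 0.203]]
0.208 31 [[0.501, 0.131, 0.203], [0.537, 0.223, 0.213]]
0.218 13 [[0.5, 0.133, 0.213], [0.537, 0.217, 0.222]]
0.228 29 [[0.469, 0.086, 0.224], [0.569, 0.266, 0.233]]
0.238 162 [[0.472, 0.084, 0.233], [0.572, 0.266, 0.243]]
0.248 228 [[0.478, 0.084, 0.243], [0.571, 0.269, 0.253]]
0.258 167 [[0.494, 0.078, 0.253], [0.572, 0.272, 0.26]]
```

View pics/s3.png

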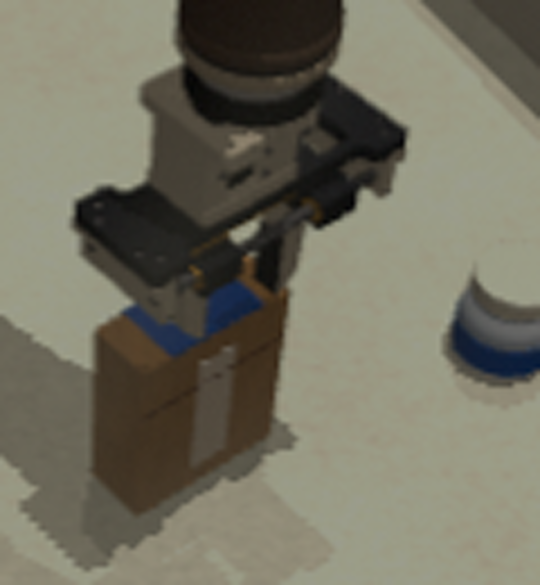

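View pics/w3.png

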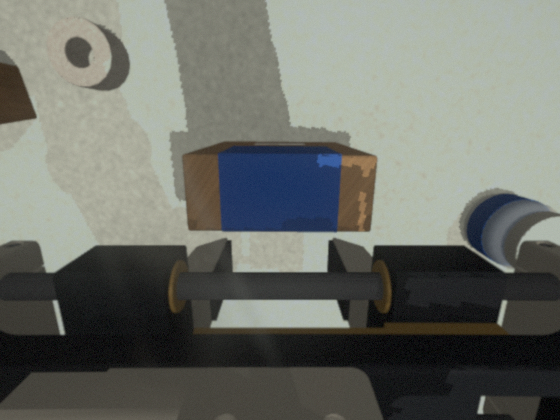

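The crop shows the fingertips clear above the carton's top at about z 0.16, although the reported TCP z is 0.125. The wrist view shows the carton untouched at (280,190). I check the size of the height offset with the wrist depth.

Run:
```python
from h import *
s=observe(); im,d=imaging.get_image('wrist'); p=imaging.camera_params('wrist'); T=np.array(p['tool_from_camera']); print(np.round(T,4).tolist())
K=np.array(p['camera_matrix']); v,u=np.mgrid[:420,:560]
q=cv2.undistortPoints(np.c_[u.ravel(),v.ravel()].astype(float).reshape(-1,1,2),K,np.array(p['dist'])).reshape(-1,2)
C=np.c_[q[:,0],-q[:,1],-np.ones(len(q))]*d.reshape(-1,1)
tool=C@T[:3,:3].T+T[:3,3]; W=(R.from_rotvec(s['ee_rot']).apply(tool)+s['position']).reshape(420,560,3)
for n,(a,b) in dict(cartontop=(280,190),table=(400,100),table2=(450,330),roll=(66,50),fingL=(212,265),fingR=(345,265)).items():
    print(n,np.round(W[b,a],4),np.round(np.median(W[b-4:b+5,a-4:a+5,2]),4),'tool',np.round(tool.reshape(420,560,3)[b,a],4))
t=tool.reshape(420,560,3)[235:330,150:400].reshape(-1,3); t=t[(t[:,2]>-.08)&(t[:,2]<.05)]
print('max tool z of near points',np.percentile(t[:,2],[50,90,99,100]) if len(t) else '')
```

```text
[[0.001, 0.9624, 0.2717, 0.0736], [1.0, -0.0008, -0.0009, -0.0], [-0.0007, 0.2717, -0.9624, -0.1976], [0.0, 0.0, 0.0, 1.0]]
cartontop [0.4834 0.1724 0.1414] 0.1408 tool [ 0.0335  0.0005 -0.0159]
table [0.3969 0.2791 0.0005] 0.0005 tool [0.0961 0.1227 0.125 ]
table2 [0.4857 0.2176 0.2571] 0.2576 tool [ 0.022   0.0442 -0.1316]
roll [ 0.4235 -0.0307  0.0334] 0.033 tool [ 0.1341 -0.1859  0.0921]
fingL [0.511  0.1468 0.2004] 0.199 tool [ 0.0119 -0.0303 -0.075 ]
fingR [0.4989 0.2057 0.1997] 0.1984 tool [ 0.0116  0.0299 -0.0742]
max tool z of near points [-0.06231982 -0.0466609  -0.04041508 -0.03897575]
```

The reported pose matches the wrist depth, but the real fingertips end about 37 mm short of the stated TCP. So the tip height is the reported z plus 0.037. I back off, lower the tool and push again.

apply_moves --pt "60 -0.6 -0.12 0 0" --pt "60 -0.6 -0.12 0 0" --pt "60 -0.5 -0.12 0 0" --pt "60 0 0 -0.65 0" --pt "60 0.2 0.04 0 0" --pt "60 0.2 0.04 0 0" --pt "60 0.1 0.02 0 0" --pt "60 0.1 0.02 0 0" --pt "60 0.1 0.02 0 0" --pt "60 0.1 0.02 0 0"

```text
clock: 5.65
position: [0.4626, 0.1669, 0.0865]
ee_rot: [0.326, -3.124, -0.0]
force: [-1.7, 0.7, 1.0]
width: 0.6
gripper_force: 0.4
```

```bash
cat >> h.py <<'E'
def face():
    im,d=imaging.get_image('scene'); P=cloud('scene',d)
    c,sn=np.cos(np.radians(11.8)),np.sin(np.radians(11.8))
    q=P-np.array([.487,.1695,0]); X=q[...,0]*c+q[...,1]*sn; Y=-q[...,0]*sn+q[...,1]*c; Z=P[...,2]
    for z in np.arange(.025,.17,.03):
        m=(abs(Z-z)<.007)&(abs(Y)<.055)&(X>-.1)&(X<.25)
        print(round(z,3),m.sum(),np.round(np.percentile(X[m],[2,50,98]),3) if m.sum() else '')
    return im,P
E
python3 -c "
from h import *
s=observe();print(s['position'],s['force']);face()"
```

```text
[0.46259517 0.16689259 0.0864909 ] [-1.66648998  0.7399585   1.00813803]
0.025 66 [0.025 0.027 0.029]
0.055 74 [0.028 0.03  0.032]
0.085 73 [0.031 0.032 0.034]
0.115 85 [0.033 0.035 0.037]
0.145 561 [-0.025  0.009  0.037]
```

Now it is tipping about its far lower edge. I carry on.

apply_moves --pt "60 0.1 0.02 0 0" --pt "60 0.1 0.02 0 0" --pt "60 0.1 0.02 0 0" --pt "60 0.1 0.02 0 0" --pt "60 0.1 0.02 0 0" --pt "60 0.1 0.02 0 0" --pt "60 0.1 0.02 0 0" --pt "60 0.1 0.02 0 0" --pt "60 0 0 0 0" --pt "60 0 0 0 0" --pt "60 0 0 0 0" --pt "60 0 0 0 0"

```text
clock: 7.2
position: [0.5103, 0.1765, 0.0865]
ee_rot: [0.326, -3.125, -0.0]
force: [-0.2, 0.2, 0.2]
width: 0.599
gripper_force: 0.0
```

```bash
python3 -c "
from h import *
face(); im,d=imaging.get_image('top'); P=cloud('top',d); k=P[inbox(P,(.45,.75),(.02,.33),(.042,.065))]; print(len(k),np.median(k[:,2]),rect(k))
cv2.imwrite('pics/t4.png',im[80:320,80:400,::-1])"
```

```text
0.025 68 [0.166 0.168 0.169]
0.055 1169 [0.033 0.104 0.166]
0.085 0 
0.115 0 
0.145 52 [0.015 0.033 0.036]
1283 0.05168559648063997 (array([0.6042, 0.1942]), array([0.0967, 0.1208]), 10.7, [[0.5454999804496765, 0.24459999799728394], [0.5679000020027161, 0.125900000333786], [0.6628999710083008, 0.14380000531673431], [0.640500009059906, 0.26260000467300415]])
```

View pics/t4.png

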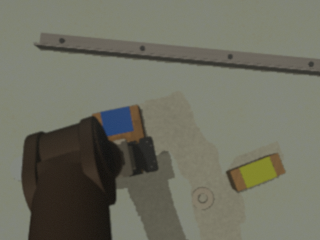

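The carton lies with its blue face up (crop (118,122)), with nothing else moved. Now I back off and go down behind its near side.

apply_moves --pt "75 -0.4 -0.09 0 0" --pt "75 -0.4 -0.09 0 0" --pt "75 0 0 -0.6 0" --pt "75 0 0 -0.6 0" --pt "75 0 0 -0.5 0" --pt "75 0 0 0 0"

```text
clock: 8.05
position: [0.4609, 0.1649, -0.017]
ee_rot: [0.326, -3.121, 0.002]
force: [-0.4, 1.2, 0.2]
width: 0.747
gripper_force: 0.0
```

```bash
python3 -c "
from h import *
s=observe(); print(s['position'],s['ee_rot'],s['force'],s['width'])
im,P=face(); k=P[inbox(P,(.45,.75),(.02,.33),(.045,.062))]; print(len(k),np.median(k[:,2]),rect(k))
f=P[inbox(P,(.40,.53),(.08,.26),(.012,.055))]; print(f[:,2].min(),f.min(0),f.max(0)) if len(f) else 0"
```

```text
[ 0.46088935  0.16493569 -0.01699498] [ 3.25848150e-01 -3.12097553e+00  2.18616987e-03] [-0.37506327  1.20169368  0.21941559] 0.7474934206853185
0.025 92 [-0.031  0.167  0.169]
0.055 1184 [-0.016  0.102  0.166]
0.085 10 [-0.022 -0.018  0.002]
0.115 110 [-0.036 -0.002  0.011]
0.145 121 [-0.046 -0.006 -0.001]
1667 0.04933328096558676 (array([0.5547, 0.1822]), array([0.2002, 0.1225]), 11.2, [[0.444599986076355, 0.22280000150203705], [0.4684000015258789, 0.10270000249147415], [0.6646999716758728, 0.14149999618530273], [0.640999972820282, 0.26170000433921814]])
0.014980456772966222 [0.44314774 0.1112762  0.01498046] [0.52980911 0.23704052 0.05418523]
```

apply_moves --pt "75 0.3 0.06 0 0" --pt "75 0.29 0.06 0 0" --pt "75 0.12 0.024 0 0" --pt "75 0.12 0.021 0 -0.06" --pt "75 0.12 0.016 0 -0.06" --pt "75 0.12 0.013 0 -0.07" --pt "75 0.12 0.008 0 -0.07" --pt "75 0.12 0.004 0 -0.07" --pt "75 0.12 0.0 0 -0.07" --pt "75 0.12 -0.003 0 -0.07" --pt "75 0.12 -0.007 0 -0.07" --pt "75 0.12 -0.01 0 -0.07"

```text
clock: 9.6
position: [0.5704, 0.1768, -0.0156]
ee_rot: [0.156, 3.138, 0.0]
force: [-2.0, 1.7, 1.1]
width: 0.749
gripper_force: 1.4
```

```bash
cat >> h.py <<'E'
def lying():
    # front upright face (bottom up) and top face, in the scene view
    im,d=imaging.get_image('scene'); P=cloud('scene',d)
    n=np.array([.9952,-.098]); t=np.array([.098,.9952])
    m=inbox(P,(.5,.85),(.04,.34),(.043,.06)); k=P[m]; A=k[:,:2]@n; B=k[:,:2]@t
    pts=[]
    for b in np.arange(np.percentile(B,3),np.percentile(B,97),.006):
        w=abs(B-b)<.005; pts.append((b,np.percentile(A[w],98)))
    pts=np.array(pts[1:-1]); f=np.polyfit(pts[:,0],pts[:,1],1); r=pts[:,1]-np.polyval(f,pts[:,0])
    g=abs(r)<.003; f=np.polyfit(pts[g,0],pts[g,1],1)
    print('top B range',B.min().round(4),B.max().round(4),'edge at ends',np.polyval(f,[B.min(),B.max()]).round(4),'yaw off rail deg',-np.degrees(np.arctan(f[0])).round(2),'n',g.sum(),len(g))
    r=P[inbox(P,(.65,.9),(-.35,.42),(.033,.045))]; rb=r[:,:2]@t; ra=r[:,:2]@n; w=(rb<B.min()-.02)|(rb>B.max()+.02)
    print('rail A pct',np.percentile(ra[w],[1,5,50]).round(4))
    return im,P
E
python3 -c "
from h import *
s=observe(); print(s['position'],s['ee_rot'],s['force']); lying()"
```

```text
[ 0.57036395  0.17677311 -0.01557214] [1.55850725e-01 3.13762552e+00 4.77750870e-05] [-2.02544711  1.73239563  1.09953899]
top B range 0.1698 0.4141 edge at ends [0.701  0.7045] yaw off rail deg -0.81 n 17 17
rail A pct [0.7799 0.7809 0.7849]
```

apply_moves --pt "75 0.12 -0.012 0 0" --pt "75 0.12 -0.012 0 0" --pt "75 0.12 -0.012 0 0" --pt "75 0.12 -0.012 0 0" --pt "75 0.12 -0.012 0 0" --pt "75 0.12 -0.012 0 0" --pt "75 0.12 -0.012 0 0" --pt "75 0.12 -0.012 0 0" --pt "75 0.1 -0.01 0 0"

```text
clock: 10.78
position: [0.6339, 0.1704, -0.0155]
ee_rot: [0.152, 3.138, 0.0]
force: [-2.5, 0.7, -0.2]
width: 0.748
gripper_force: 1.2
```

```bash
python3 -c "
from h import *
s=observe(); print(s['position'],s['ee_rot'],s['force']); lying()"
```

```text
[ 0.63388263  0.17043367 -0.01554682] [1.52213109e-01 3.13789836e+00 5.36876691e-05] [-2.49937185  0.66276086 -0.23598233]
top B range 0.1695 0.2907 edge at ends [0.7659 0.7647] yaw off rail deg 0.55 n 18 18
rail A pct [0.7802 0.7808 0.7847]
```

Gap is about 14 mm. I push slowly until contact.

apply_moves --pt "75 0.08 -0.008 0 0" --pt "75 0.05 -0.005 0 0" --pt "75 0.05 -0.005 0 0" --pt "75 0.03 -0.003 0 0" --pt "75 0.02 -0.002 0 0" --pt "75 0.02 -0.002 0 0"

```text
clock: 11.58
position: [0.6482, 0.1691, -0.0155]
ee_rot: [-0.152, -3.137, -0.0]
force: [-8.7, 0.8, 5.9]
width: 0.749
gripper_force: 4.3
```

apply_moves --pt "75 0.02 -0.002 0 0"

```text
clock: 11.7
position: [0.648, 0.1691, -0.0157]
ee_rot: [-0.152, -3.135, -0.0]
force: [-10.8, 2.0, 7.5]
width: 0.746
gripper_force: 5.5
```

```bash
python3 -c "
from h import *
s=observe(); print(s['position'],s['force']); lying()"
```

```text
[ 0.64803615  0.16911158 -0.01571742] [-10.82846588   1.97231397   7.51454441]
top B range 0.1699 0.2914 edge at ends [0.7792 0.7804] yaw off rail deg -0.58 n 17 17
rail A pct [0.7799 0.7808 0.7848]
```

apply_moves --pt "75 -0.1 0.01 0 0" --pt "75 -0.3 0.03 0 0" --pt "75 -0.6 0.06 0 0" --pt "75 -0.6 0.06 0 0" --pt "75 0 0 0.9 0" --pt "75 0 0 0.9 0" --pt "75 -0.6 0 0.9 0" --pt "75 -0.8 0 0.6 0" --pt "75 -0.8 0 0 0" --pt "75 0 0 0 0"

```text
clock: 13.0
position: [0.4207, 0.1788, 0.1811]
ee_rot: [0.149, 3.138, 0.004]
force: [0.5, 0.2, 0.7]
width: 0.749
gripper_force: 0.0
```

Run:
```python
from h import *
s=observe(); print(s['position'],s['force'])
im,P=lying()
it,d=imaging.get_image('top'); Q=cloud('top',d)
n=np.array([.9952,-.098]); t=np.array([.098,.9952])
k=Q[inbox(Q,(.55,.79),(.04,.34),(.044,.065))]; print(len(k),np.median(k[:,2]),rect(k))
print('A',np.percentile(k[:,:2]@n,[1,99]),'B',np.percentile(k[:,:2]@t,[1,99]))
for n_,(u,v) in dict(yel=(337,252),tub=(108,248),roll=(283,278),bot=(443,243)).items():
    w=Q[v-30:v+30,u-28:u+28].reshape(-1,3); b=w[w[:,2]>.015]; print(n_,np.round(np.nanmin(b,0),3),np.round(np.nanmax(b,0),3))
a=cv2.resize(im[190:320,290:480,::-1],(760,520),interpolation=cv2.INTER_CUBIC)
cv2.imwrite('pics/f5.png',a); cv2.imwrite('pics/f6.png',cv2.resize(it[90:300,80:360,::-1],(800,600)))
```

```text
[0.42068573 0.17882323 0.18106334] [0.50013251 0.20079226 0.72901446]
top B range 0.1198 0.3778 edge at ends [0.7792 0.7804] yaw off rail deg -0.25 n 18 18
rail A pct [0.7799 0.7809 0.7849]
2346 0.05140275663407645 (array([0.7248, 0.1384]), array([0.1687, 0.1386]), 86.02, [[0.6499000191688538, 0.05900000035762787], [0.788100004196167, 0.049400001764297485], [0.7997999787330627, 0.21770000457763672], [0.6615999937057495, 0.227400004863739]])
A [0.64007636 0.77159352] B [0.17298092 0.29055341]
yel [ 0.446 -0.208  0.017] [ 0.534 -0.082  0.147]
tub [0.462 0.151 0.015] [0.537 0.452 0.635]
roll [ 0.398 -0.094  0.015] [0.496 0.006 0.137]
bot [ 0.48  -0.427  0.016] [ 0.538 -0.375  0.156]
```

View pics/f5.png

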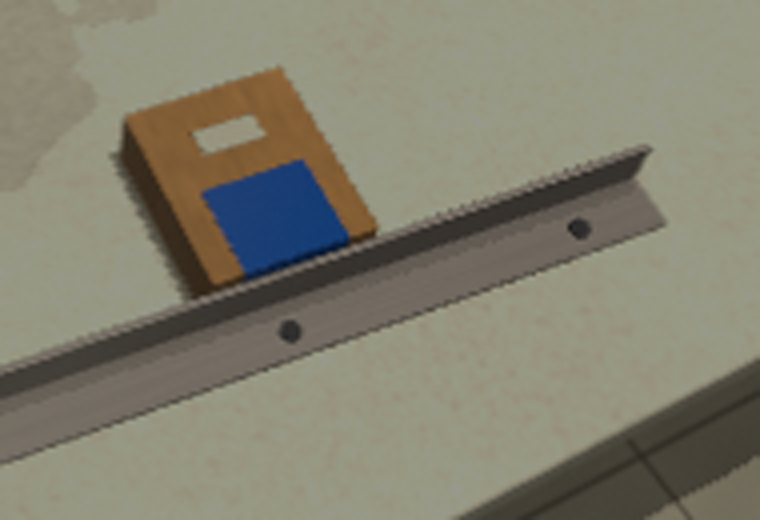

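View pics/f6.png

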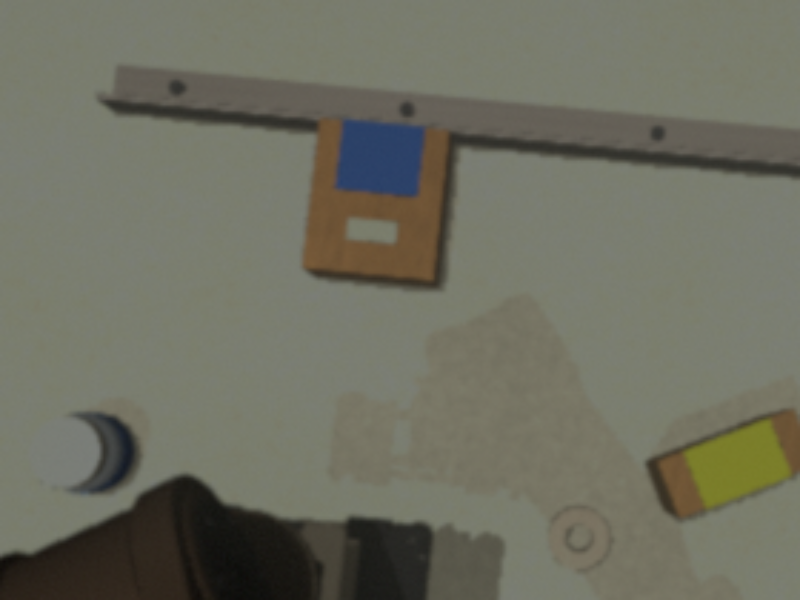

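Both views show the carton lying blue face up with its leading edge along the rail (top view (320,120) to (448,130)). The others are in place and the gripper is clear.

```bash
python3 -c "
from cell import arm; print(arm.sign_off())"
```

```text
the job is handed in; nothing more can be done
None
```

The blue carton lies blue face up with its leading edge flush against the rail, pushed only with the fingers; the other items look unmoved in the final pictures, and the job was handed in at about 13 s of the 64 s allowed.

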